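# Recover a wagon from a blocked tunnel through its roof hatch

### The arm

A 6-joint arm with a two-finger parallel gripper is mounted at the origin on the work surface; the furniture and walls round the work are solid. World frame = base frame: x ahead of the robot, y to its left, z up, the work surface at z = 0. Lengths are in m, angles in degrees, forces in N, time in s.
With the tool pointing down it reaches from about 0.4 to 0.825 m from the base axis. Payload 7 kg.
Tool frame: the origin (TCP) lies on the centre line of the jaws, within the pads' length; the fingertips stand r.tip_reach ahead of it and the grasp point (between the pads) is the TCP (r.tip_reach is the distance from the TCP to the fingertips, in m); z points along the fingers, y is the line along which they close (so a half turn about z gives the same grasp; the last joint's range is limited). The gripper opens to 88 mm and grips with 3 to 60 N. Pads are 19 mm wide; open, the fingers measure 130 mm over their backs; the gripper's body (78 mm by 193 mm) begins 47 mm behind the grasp point.
Start: joints at [87.84, 20.546, 0.682, 0, -70.136, -16.507], TCP at [0.216, 0.639, 0.246] pointing down, gripper open.
Joint ranges: [-176.03, 176.03], [-82.01, 121.73], [-58.28, 71.71], [-173.87, 95.51], [-174.79, -0.11], [-173.66, 173.66]. Speed limits (degrees/s): [136.94, 136.94, 172.46, 180, 180, 180].

### API

Orientations are given as [roll, pitch, yaw] about the fixed x, y, z axes, in that order (R = Rz(yaw) Ry(pitch) Rx(roll)).
In Python, from plant import sensors, cams, r gives the robot as it stands.
- The arm moves only by the tool drive_tool, never from a script. Its argument "rows" is a list of rows, each an object of numbers: "fingers": the gripper's target within -1 to 1 (fully open at 1, half-way at 0, shut at -1); "x", "y", "z": the shift along the tool's x, y, z in m; "spin": the turn about the tool's z in rad. A call has 1 to 10 rows; each row is the pose to reach, as a shift and turn from the pose commanded when the call began, along the tool's axes at that moment; what a row does not reach only later rows make up. A row lasts 1/8 s, in which the tool goes at most 62.5 mm and 10.7 degrees, less where a joint would pass 70% of its speed; a pose out of reach is approached as far as the arm can. A call with a gripper value outside its range is refused whole. The fingers move at their own pace and stop on an object; "newtons" is the grip in N (left out, the last holds). Time passes only in rows, so rows that repeat a pose let the fingers close. It gives the time, the measured TCP pose, the force, the opening and the grip force at its end, in the units of the state.
- sensors.get_state(): the state, without advancing time (a new reading comes with each control period).
- cams.capture(name): name is "scene" or "top" or "wrist"; returns a dict with "pixels" (400x640x3 uint8, red, green, blue), "intrinsics" (3x3 intrinsics, pixels), "eye" and "orientation" of the camera in the world; the wrist camera has in their place "T_tool_cam" (4x4, takes a point from camera to tool coordinates, whose origin is the TCP and whose axes are the flange's). Camera axes: x right, y up, looking along -z (the intrinsics and any distortion apply to the point x, -y, -z); pixel columns grow to the right and rows downward; lengths in m; the calibration is good to about 2 mm. A picture is of the moment at which its call begins: read the wrist's pose just before it. There is no depth.
- r.close_job(): hands the job in; it is judged then, once.
The state is a dict: "time_s": time; "joints": joint angles; "qd": joint speeds; "joint_torque": joint torques, N m; "tcp_pos": TCP position; "eef_rot": TCP orientation; "contact_force": force on the tool from outside, world axes, zero at the start; "moment": the same for the moment, N m; "gripper_width": finger opening in m; "gripper_force": force on a finger pad.
Only numpy, scipy, OpenCV 4.12 (cv2) and the standard library are available. Lean on these libraries where they do the work, as an engineer would, in place of code of your own. Each camera call takes 0.05 s, during which the arm holds its last target. There are 200 camera calls.

### The job

Rocks have come down on one of the two tracks in front of the model tunnel, so the wagon standing in the tunnel behind those rocks cannot be rolled out. Take that wagon out through the open hatch above it, which is shorter than the wagon, so tip it end-up to bring it through, and finish still holding it in the gripper, at rest, with both its ends at least 3 cm above the tunnel roof. Leave the other wagon, the paint pot between the tracks and the nearest small tree to the left of the tunnel where they are.

Things in the scene. Friction and masses are not known exactly. Their poses are not given: they have to be found in the camera images.
- tunnel: fixed plywood twin-track tunnel. Origin on the table top under the tunnel's centre; +x along the tracks from the open portals (robot's side) to the closed back, +y left. Outside -158 to 150 mm in x, 360 mm in y; roof top 76 mm, roof underside 70 mm, bay floors 18 mm above the table. Track centres at y = +88 (left) and -88 mm (right); a wall 12 mm thick at y = 0; back wall's inside at x = 140
- hatch_left (a point): centre of the open hatch over the left track, at the roof's top face; a rectangular opening 140 mm along the track (x) by 128 mm across (y). Axes as the tunnel's. The bay below is 164 mm wide and 52 mm high under the roof; its portal mouth is 60 mm wide. A baseboard 18 mm thick reaches forward to x = -370 mm
- hatch_right (a point): the same over the right track
- wagon_left_centre (a point): centre, half-way up, of the open blue goods wagon on the left track (+y side), under the left hatch. 181 mm long over its couplers (body 158 mm), 37 mm wide (34 mm over its flat upright sides, where it is gripped), 31 mm high, 0.07 to 0.13 kg, loose, on its wheels. x axis along its length, +x to the closed back; z up; this point is 15.5 mm above the wheels' underside
- wagon_right_centre (a point): centre, half-way up, of the open brown goods wagon on the right track (-y side), under the right hatch. 181 mm long over its couplers (body 158 mm), 37 mm wide (34 mm over its flat upright sides, where it is gripped), 31 mm high, 0.07 to 0.13 kg, loose, on its wheels. x axis along its length, +x to the closed back; z up; this point is 15.5 mm above the wheels' underside
- wagon_left_far (a point): middle of the lower edge of the far end of the left wagon: own x = +90 mm from its centre, level with the wheels' underside (15.5 mm below wagon_left_centre)
- wagon_left_near (a point): middle of the lower edge of the near end of the left wagon: own x = -90 mm from its centre, level with the wheels' underside (15.5 mm below wagon_left_centre)
- wagon_right_far (a point): middle of the lower edge of the far end of the right wagon: own x = +90 mm from its centre, level with the wheels' underside (15.5 mm below wagon_right_centre)
- wagon_right_near (a point): middle of the lower edge of the near end of the right wagon: own x = -90 mm from its centre, level with the wheels' underside (15.5 mm below wagon_right_centre)
- wagon_left: the left wagon; origin under its centre, level with the wheels' underside, axes as at wagon_left_centre
- wagon_right: the right wagon, likewise
- rockfall_end (a point): end next to the portal, low down, of a fixed heap of three tan rocks, about 170 mm long, 110 mm wide, 37 mm high, lying on one track in front of its portal: on the left track if its y in the tunnel's frame is positive, else on the right (a fixed locomotive, 175x30x53 mm, stands on the other track)
- jar: loose paint pot with a black lid, 33 mm in diameter, 36 mm high, on the baseboard between the two tracks just in front of the tunnel; origin under its centre; stays where it is
- tree: loose model tree, 53x44x77 mm, left of the tunnel; origin under its trunk; stays where it is

How it is judged (in metres and radians):
On the way:
1. the wagon behind the rocks is tipped in its hatch: one end up above the roof while the other is still down inside (((y of rockfall_end in the frame of tunnel above 0 m and ((height (world z) of wagon_left_far above 0.078 m and height (world z) of wagon_left_near below 0.06 m) or (height (world z) of wagon_left_near above 0.078 m and height (world z) of wagon_left_far below 0.06 m)) and horizontal distance between wagon_left_centre and hatch_left below 0.1 m) or (y of rockfall_end in the frame of tunnel below 0 m and ((height (world z) of wagon_right_far above 0.078 m and height (world z) of wagon_right_near below 0.06 m) or (height (world z) of wagon_right_near above 0.078 m and height (world z) of wagon_right_far below 0.06 m)) and horizontal distance between wagon_right_centre and hatch_right below 0.1 m))), for 0.1 s.
At the end, for the whole second after the job is handed in: the wagon on the rock-blocked track is held in the fingers (grip contact over 1 N), at rest (under 0.03 m/s and 0.3 rad/s), the lower edges of both its ends at least 30 mm above the roof (106 mm above the table), and it does not touch the tunnel (((y of rockfall_end in the frame of tunnel above 0 m and height (world z) of each of wagon_left_far, wagon_left_near above 0.106 m and contact force between wagon_left and the fingers above 1 N and contact force between wagon_left and tunnel below 0.05 N and linear speed of wagon_left below 0.03 m/s and angular speed of wagon_left below 0.3 rad/s) or (y of rockfall_end in the frame of tunnel below 0 m and height (world z) of each of wagon_right_far, wagon_right_near above 0.106 m and contact force between wagon_right and the fingers above 1 N and contact force between wagon_right and tunnel below 0.05 N and linear speed of wagon_right below 0.03 m/s and angular speed of wagon_right below 0.3 rad/s))); the arm keeps its last pose, push and grip.
It fails at once if the wagon on the clear track is moved by more than 30 mm ((y of rockfall_end in the frame of tunnel above 0 m and distance of wagon_right from where it was at the start of the episode above 0.03 m) or (y of rockfall_end in the frame of tunnel below 0 m and distance of wagon_left from where it was at the start of the episode above 0.03 m)).
It fails at once if the paint pot is moved by more than 30 mm (distance of jar from where it was at the start of the episode above 0.03 m).
It fails at once if the loose tree is moved by more than 30 mm (distance of tree from where it was at the start of the episode above 0.03 m).
It also fails if it takes over 40 s, if anything falls off the work surface, if the arm or the gripper's body presses on something with over 40 N, if the wrist force passes 120 N, or if a joint passes its speed limit or range.

## Working session

There is one attempt and no reset: what is moved stays moved. The work goes in short steps, Python scripts to look and compute and a tool call to move; the robot and the scene stay as the last step left them, time stands still between calls to the robot, and variables do not carry over. Pictures are saved under pics/ and viewed, at most 10 in all, crops included, and the job is handed in when it is done.

Besides the shell and the picture viewer there is one more tool, called after "Emit:" as name(argument=value, ...) on one line, values as JSON. drive_tool: Moves the arm, as the interface text tells. Its arguments: {"type":"object","properties":{"rows":{"type":"array"},"newtons":{"type":"number"}},"required":["rows"]}

```bash
mkdir -p pics
cat > h.py <<'E'
from plant import sensors,cams,r
import numpy as np,cv2
from scipy.spatial.transform import Rotation as R
def snap(n,f):
    s=sensors.get_state();c=cams.capture(n);cv2.imwrite(f'pics/{f}.png',c['pixels'][:,:,::-1]);np.save(f'pics/{f}.npy',[c,s],allow_pickle=True);return c,s
E
python3 - <<'E'
from h import *
for n in('scene','top'):
    c,s=snap(n,n+'0'); print({k:v for k,v in c.items() if k!='pixels'})
print(s,r.tip_reach)
E
```

```text
{'intrinsics': array([[429.94361184,   0.        , 317.30830591],
       [  0.        , 429.94361184, 201.02282949],
       [  0.        ,   0.        ,   1.        ]]), 'eye': array([-0.00277548, -0.24368305,  0.83901091]), 'orientation': array([ 41.47028061,  -0.4209824 , -49.0301351 ])}
{'intrinsics': array([[435.32153592,   0.        , 317.91322003],
       [  0.        , 435.32153592, 206.48221731],
       [  0.        ,   0.        ,   1.        ]]), 'eye': array([0.27610361, 0.20078763, 1.35467064]), 'orientation': array([ 11.22825878,  -0.10791354, -89.11390848])}
{'time_s': 0.05, 'joints': array([ 8.78409919e+01,  2.05926619e+01,  6.34144017e-01, -1.93817652e-02,
       -7.01353850e+01, -1.65058474e+01]), 'qd': array([ 0.01209923, -0.10940883,  0.00142814,  0.12660371, -0.04592247,
       -0.08191754]), 'joint_torque': array([-8.54649625e-04, -5.84671569e+01,  2.94057441e+01,  7.02579036e+00,
        1.02679475e-02, -4.86867361e-05]), 'tcp_pos': array([0.2159143 , 0.63906096, 0.24461394]), 'eef_rot': array([ 1.79904790e+02, -9.21237499e-03, -1.86714487e+01]), 'contact_force': array([ 0.97538505, -0.01135867,  0.35098203]), 'moment': array([-0.01538102, -0.01076054,  0.0764904 ]), 'gripper_force': 0.0, 'gripper_width': 0.08750398769761022} 0.019
```

View pics/scene0.png

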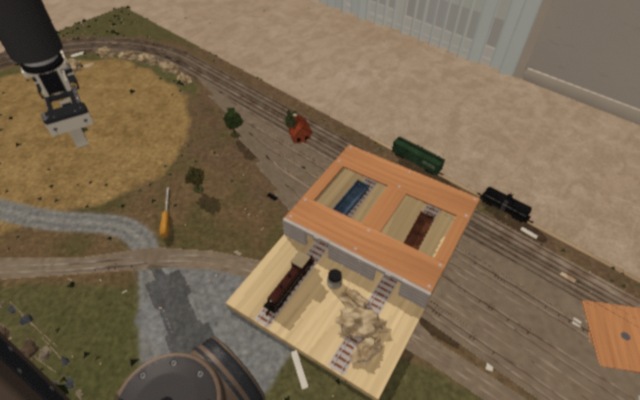

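View pics/top0.png

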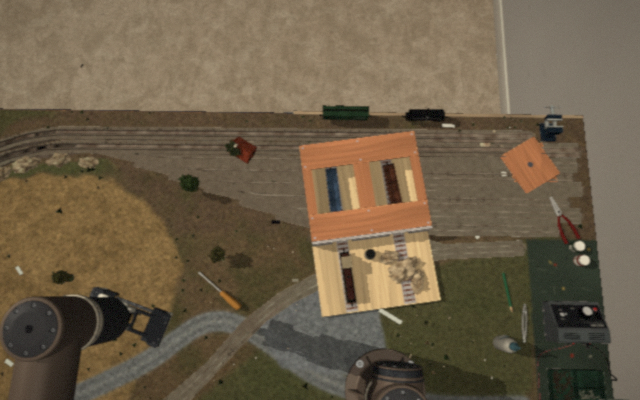

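The rocks (about (405,270) in top) lie on the right track, so the brown wagon (about (393,183)) is the target. I'll take an enlarged crop to measure it.

Run:
```python
import cv2
a=cv2.imread('pics/top0.png')[125:325,295:445]
b=cv2.imread('pics/scene0.png')[140:300,280:480]
a=cv2.resize(a,None,fx=4,fy=4,interpolation=cv2.INTER_CUBIC)[:480]
cv2.imwrite('pics/ct.png',a)
cv2.imwrite('pics/cs.png',cv2.resize(b,None,fx=3.75,fy=3.75,interpolation=cv2.INTER_CUBIC))
```

```text
(no output)
```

View pics/ct.png

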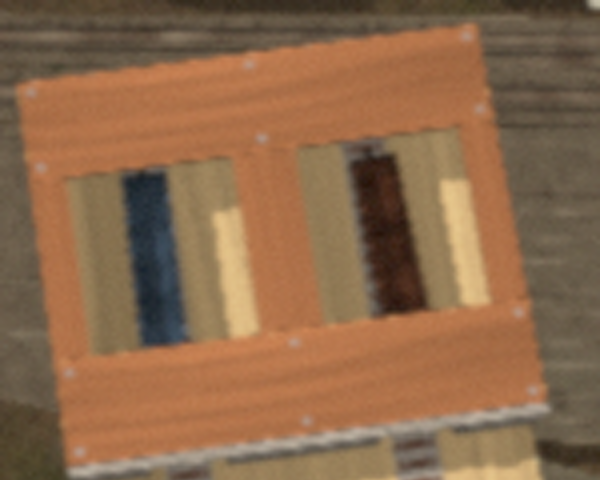

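```bash
cat >> h.py <<'E'
def ray(c,uv,z,s=None):
    uv=np.atleast_2d(uv).astype(float);K=c['intrinsics']
    d=np.c_[(uv[:,0]-K[0,2])/K[0,0],-(uv[:,1]-K[1,2])/K[1,1],-np.ones(len(uv))]
    if 'eye' in c: e=c['eye'];M=R.from_euler('xyz',c['orientation'],degrees=True).as_matrix()
    else:
        T=c['T_tool_cam'];Q=R.from_euler('xyz',s['eef_rot'],degrees=True).as_matrix()
        M=Q@T[:3,:3];e=s['tcp_pos']+Q@T[:3,3]
    d=d@M.T
    return e+d*((z-e[2])/d[:,2])[:,None]
def fit(L,W):
    a=L-L.mean(0);b=W-W.mean(0);th=np.arctan2((a[:,0]*b[:,1]-a[:,1]*b[:,0]).sum(),(a*b).sum())
    Rt=np.array([[np.cos(th),-np.sin(th)],[np.sin(th),np.cos(th)]]);t=W.mean(0)-Rt@L.mean(0)
    return th,Rt,t,(L@Rt.T+t-W)
E
python3 - <<'E'
from h import *
c,s=np.load('pics/top0.npy',allow_pickle=True)
f=lambda p:np.array([295,125])+(np.array(p)+.5)/4-.5
W=ray(c,f([(18,87),(480,25),(550,405),(68,468)]),.076)[:,:2]
L=np.array([(150,180),(150,-180),(-158,-180),(-158,180)])/1e3
th,Rt,t,e=fit(L,W);print(np.degrees(th),t,e*1e3)
H=ray(c,f([(298,148),(462,128),(490,303),(320,322)]),.076)[:,:2]
print('hatch',(H-t)@Rt*1e3,H.mean(0))
g=ray(c,f([(355,155),(395,152),(374,315),(427,308)]),.05)[:,:2]
print('wagon',g,(g-t)@Rt*1e3)
E
```

```text
8.562769808572504 [0.60200988 0.06321061] [[ 5.85889715  0.47803881]
 [ 3.28175771  1.60026756]
 [-4.03984063 -0.55429061]
 [-5.10081423 -1.52401576]]
hatch [[  67.1834758   -25.61100567]
 [  66.22371656 -152.70507548]
 [ -71.71379969 -149.63233791]
 [ -69.07960455  -20.74440724]] [ 0.61316337 -0.02326585]
wagon [[ 6.75345970e-01  3.89568720e-04]
 [ 6.78279798e-01 -3.08386395e-02]
 [ 5.48210380e-01 -1.23919132e-02]
 [ 5.54329486e-01 -5.30772249e-02]] [[  63.16504024  -73.04001148]
 [  61.41650963 -104.35695539]
 [ -64.45648366  -66.74944497]
 [ -64.46333605 -107.89234224]]
```

View pics/cs.png

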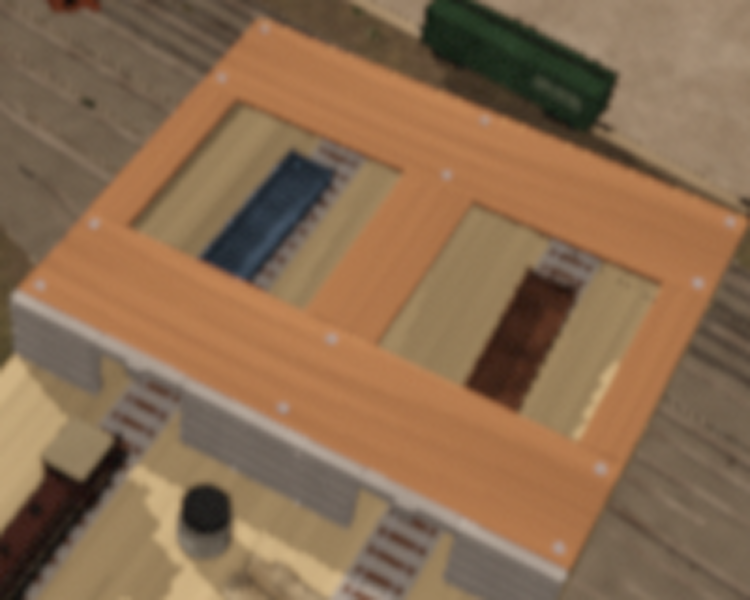

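Tunnel yaw is about 8.6°, and the right hatch centre is about (0.613,-0.023). The wagon's far body end is at local x≈62 and it sits on its track at y≈-88, so the hatch measures as it should. I'll move above the hatch and look from close by.

Emit:
drive_tool(rows=[{"x": 0.02, "y": 0.017, "fingers": 0.36}, {"x": 0.06, "y": 0.05, "fingers": 0.36}, {"x": 0.1, "y": 0.084, "fingers": 0.36}, {"x": 0.14, "y": 0.118, "fingers": 0.36}, {"x": 0.18, "y": 0.152, "fingers": 0.36}, {"x": 0.22, "y": 0.186, "fingers": 0.36}, {"x": 0.26, "y": 0.22, "fingers": 0.36}, {"x": 0.3, "y": 0.253, "fingers": 0.36}], newtons=3)

```text
invalid input
```

Emit:
drive_tool(rows=[{"x": 0.04, "y": 0.034, "spin": -0.06, "fingers": 0.36}, {"x": 0.08, "y": 0.068, "spin": -0.12, "fingers": 0.36}, {"x": 0.12, "y": 0.101, "spin": -0.18, "fingers": 0.36}, {"x": 0.16, "y": 0.135, "spin": -0.24, "fingers": 0.36}, {"x": 0.2, "y": 0.169, "spin": -0.3, "fingers": 0.36}, {"x": 0.24, "y": 0.203, "spin": -0.36, "fingers": 0.36}, {"x": 0.27, "y": 0.228, "spin": -0.42, "fingers": 0.36}, {"x": 0.29, "y": 0.245, "spin": -0.475, "fingers": 0.36}, {"x": 0.297, "y": 0.251, "spin": -0.475, "fingers": 0.36}, {"x": 0.297, "y": 0.251, "spin": -0.475, "fingers": 0.36}])

```text
invalid input
```

Run:
```python
from h import *
c,s=snap('wrist','w1');print(c['T_tool_cam'],c['intrinsics'],s)
```

```text
[[-1.93542181e-04  9.63317225e-01  2.68365210e-01  7.21597346e-02]
 [ 9.99999766e-01  1.04211095e-05  6.83782007e-04 -1.39186859e-03]
 [ 6.55902322e-04  2.68365279e-01 -9.63317002e-01 -1.40210426e-01]
 [ 0.00000000e+00  0.00000000e+00  0.00000000e+00  1.00000000e+00]] [[358.9489406    0.         317.65056847]
 [  0.         358.9489406  206.64265265]
 [  0.           0.           1.        ]] {'time_s': 0.1, 'joints': array([ 8.78397588e+01,  2.05858397e+01,  6.39496304e-01, -1.79041612e-02,
       -7.01339982e+01, -1.65070812e+01]), 'qd': array([-0.01679157,  0.04576426,  0.18355201,  0.09138003,  0.02642191,
        0.03274779]), 'joint_torque': array([-4.62521766e-04, -5.84159768e+01,  2.93751061e+01,  7.01533824e+00,
        1.01758653e-02, -5.24193570e-05]), 'tcp_pos': array([0.21593877, 0.63910918, 0.24473624]), 'eef_rot': array([ 1.79918187e+02, -6.69154845e-03, -1.86734136e+01]), 'contact_force': array([ 0.61481234, -0.37638405, -0.06343777]), 'moment': array([ 0.00999986,  0.00416471, -0.04064956]), 'gripper_force': 0.0, 'gripper_width': 0.08755451091259822}
```

View pics/w1.png

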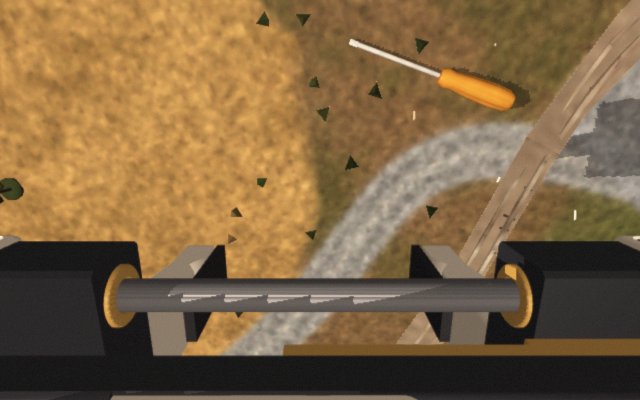

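The moves were refused, so this picture still shows the start pose. I'll give every field in each row.

Emit:
drive_tool(rows=[{"x": 0.02, "y": 0.017, "z": 0, "spin": 0, "fingers": 0.36}, {"x": 0.06, "y": 0.05, "z": 0, "spin": 0, "fingers": 0.36}, {"x": 0.1, "y": 0.084, "z": 0, "spin": 0, "fingers": 0.36}, {"x": 0.14, "y": 0.118, "z": 0, "spin": 0, "fingers": 0.36}, {"x": 0.18, "y": 0.152, "z": 0, "spin": 0, "fingers": 0.36}, {"x": 0.22, "y": 0.186, "z": 0, "spin": 0, "fingers": 0.36}, {"x": 0.26, "y": 0.22, "z": 0, "spin": 0, "fingers": 0.36}, {"x": 0.3, "y": 0.253, "z": 0, "spin": 0, "fingers": 0.36}], newtons=3)

```text
time_s: 1.15
tcp_pos: [0.4198, 0.3021, 0.2456]
eef_rot: [-180.0, 0.0, -18.7]
contact_force: [0.6, 0.9, -0.9]
gripper_width: 0.0594
gripper_force: 0.0
```

Emit:
drive_tool(rows=[{"x": 0.04, "y": 0.034, "z": 0, "spin": -0.06, "fingers": 0.36}, {"x": 0.08, "y": 0.068, "z": 0, "spin": -0.12, "fingers": 0.36}, {"x": 0.12, "y": 0.101, "z": 0, "spin": -0.18, "fingers": 0.36}, {"x": 0.16, "y": 0.135, "z": 0, "spin": -0.24, "fingers": 0.36}, {"x": 0.2, "y": 0.169, "z": 0, "spin": -0.3, "fingers": 0.36}, {"x": 0.24, "y": 0.203, "z": 0, "spin": -0.36, "fingers": 0.36}, {"x": 0.27, "y": 0.228, "z": 0, "spin": -0.42, "fingers": 0.36}, {"x": 0.29, "y": 0.245, "z": 0, "spin": -0.475, "fingers": 0.36}, {"x": 0.297, "y": 0.251, "z": 0, "spin": -0.475, "fingers": 0.36}, {"x": 0.297, "y": 0.251, "z": 0, "spin": -0.475, "fingers": 0.36}])

```text
time_s: 2.4
tcp_pos: [0.6202, -0.0292, 0.2452]
eef_rot: [-180.0, 0.0, 8.4]
contact_force: [-1.1, -0.0, -0.1]
gripper_width: 0.0597
gripper_force: 0.0
```

Run:
```python
from h import *
c,s=snap('wrist','w2');print(s['tcp_pos'],s['eef_rot'],s['joints'])
```

```text
[ 0.62019184 -0.02924989  0.2451661 ] [-1.79993069e+02  3.64154469e-02  8.44358046e+00] [ 1.52868599e+01  1.55360731e+01 -6.53146359e+00 -1.21046217e-02
 -6.79677939e+01  8.31612626e+01]
```

View pics/w2.png

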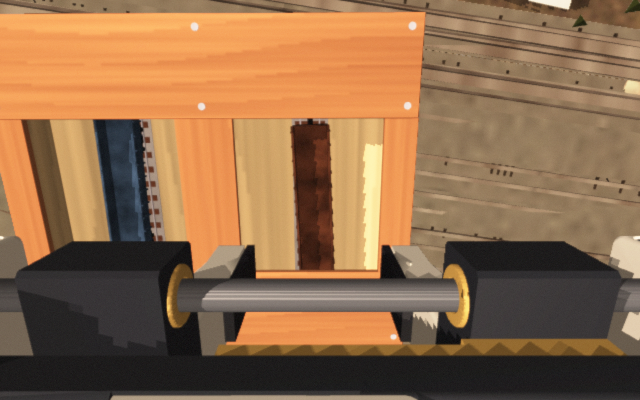

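Wagon's top: far end (292..329,123), near visible part (297..334,270). Hatch: far edge row 118, columns 233..383; near edge row 271.

Run:
```python
from h import *
c,s=np.load('pics/w2.npy',allow_pickle=True)
Q=R.from_euler('xyz',s['eef_rot'],degrees=True).as_matrix()
for n,p,z in(('hatch',[(233,118),(383,118),(240,271),(379,271)],.076),('roof back R',[(424,12)],.076),('wagon',[(292,123),(329,122),(297,270),(334,270)],.05)):
    W=ray(c,p,z,s); print(n,W.round(4).tolist(),'tool',((W-s['tcp_pos'])@Q*1e3).round(1).tolist())
```

```text
hatch [[0.6725, 0.0517, 0.076], [0.6909, -0.0725, 0.076], [0.5337, 0.0334, 0.076], [0.553, -0.0961, 0.076]] tool [[63.8, -72.3, 169.1], [63.7, 53.2, 169.1], [-76.2, -74.6, 169.2], [-76.2, 56.3, 169.2]]
roof back R [[0.7742, -0.0884, 0.076]] tool [[143.7, 81.2, 169.1]]
wagon [[0.6743, 0.0039, 0.05], [0.6802, -0.0292, 0.05], [0.5301, -0.0198, 0.05], [0.5356, -0.0571, 0.05]] tool [[58.6, -24.9, 195.1], [59.4, 8.8, 195.1], [-87.6, -22.6, 195.2], [-87.6, 15.1, 195.2]]
```

Emit:
drive_tool(rows=[{"x": 0.02, "y": -0.004, "z": 0.01, "spin": -0.015, "fingers": 0.36}, {"x": 0.037, "y": -0.007, "z": 0.03, "spin": -0.015, "fingers": 0.36}, {"x": 0.039, "y": -0.0075, "z": 0.06, "spin": -0.015, "fingers": 0.36}, {"x": 0.039, "y": -0.0075, "z": 0.09, "spin": -0.015, "fingers": 0.36}, {"x": 0.039, "y": -0.0075, "z": 0.12, "spin": -0.015, "fingers": 0.36}, {"x": 0.039, "y": -0.0075, "z": 0.145, "spin": -0.015, "fingers": 0.36}, {"x": 0.039, "y": -0.0075, "z": 0.165, "spin": -0.015, "fingers": 0.36}, {"x": 0.039, "y": -0.0075, "z": 0.18, "spin": -0.015, "fingers": 0.36}, {"x": 0.039, "y": -0.0075, "z": 0.192, "spin": -0.015, "fingers": 0.36}, {"x": 0.039, "y": -0.0075, "z": 0.202, "spin": -0.015, "fingers": 0.36}])

```text
time_s: 3.7
tcp_pos: [0.658, -0.0156, 0.0431]
eef_rot: [-180.0, -0.0, 9.4]
contact_force: [0.3, 0.7, -0.1]
gripper_width: 0.0595
gripper_force: 0.0
```

Emit:
drive_tool(rows=[{"x": 0, "y": 0, "z": 0, "spin": 0, "fingers": 0.2}, {"x": 0, "y": 0, "z": 0, "spin": 0, "fingers": 0}, {"x": 0, "y": 0, "z": 0, "spin": 0, "fingers": -0.15}, {"x": 0, "y": 0, "z": 0, "spin": 0, "fingers": -0.4}, {"x": 0, "y": 0, "z": 0, "spin": 0, "fingers": -0.5}, {"x": 0, "y": 0, "z": 0, "spin": 0, "fingers": -0.5}], newtons=4)

```text
time_s: 4.45
tcp_pos: [0.6581, -0.0159, 0.044]
eef_rot: [180.0, -0.0, 9.4]
contact_force: [0.5, -0.4, 3.7]
gripper_width: 0.0348
gripper_force: 3.9
```

Emit:
drive_tool(rows=[{"x": 0, "y": 0, "z": -0.005, "spin": 0, "fingers": -0.5}, {"x": 0, "y": 0, "z": -0.01, "spin": 0, "fingers": -0.5}, {"x": 0, "y": 0, "z": -0.015, "spin": 0, "fingers": -0.5}, {"x": 0, "y": 0, "z": -0.02, "spin": 0, "fingers": -0.5}, {"x": 0, "y": 0, "z": -0.025, "spin": 0, "fingers": -0.5}, {"x": 0, "y": 0, "z": -0.03, "spin": 0, "fingers": -0.5}, {"x": 0, "y": 0, "z": -0.035, "spin": 0, "fingers": -0.5}, {"x": 0, "y": 0, "z": -0.04, "spin": 0, "fingers": -0.5}, {"x": 0, "y": 0, "z": -0.045, "spin": 0, "fingers": -0.5}, {"x": 0, "y": 0, "z": -0.05, "spin": 0, "fingers": -0.5}])

```text
time_s: 5.7
tcp_pos: [0.6578, -0.0159, 0.0939]
eef_rot: [-180.0, -0.0, 9.4]
contact_force: [0.3, -0.1, 0.1]
gripper_width: 0.0342
gripper_force: 4.0
```

Run:
```python
from h import *
snap('wrist','w3');snap('scene','s3');snap('top','t3')
a=cv2.imread('pics/w3.png');b=cv2.imread('pics/s3.png')[140:290,330:480];d=cv2.imread('pics/t3.png')[125:275,330:480]
cv2.imwrite('pics/m3.png',np.vstack([cv2.resize(a[:320],(600,300)),np.hstack([cv2.resize(b,(300,300)),cv2.resize(d,(300,300))])]))
```

```text
(no output)
```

View pics/m3.png

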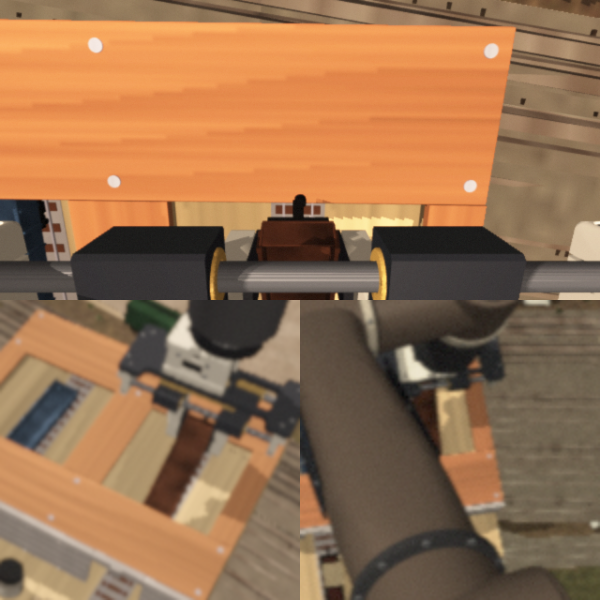

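The wagon is held and pivoting in the pads: its far end is up (wrist crop, coupler at about (300,200)) and its near end is still down. I'll keep lifting.

Emit:
drive_tool(rows=[{"x": 0, "y": 0, "z": -0.005, "spin": 0, "fingers": -0.5}, {"x": 0, "y": 0, "z": -0.01, "spin": 0, "fingers": -0.5}, {"x": 0, "y": 0, "z": -0.015, "spin": 0, "fingers": -0.5}, {"x": 0, "y": 0, "z": -0.02, "spin": 0, "fingers": -0.5}, {"x": 0, "y": 0, "z": -0.025, "spin": 0, "fingers": -0.5}, {"x": 0, "y": 0, "z": -0.03, "spin": 0, "fingers": -0.5}, {"x": 0, "y": 0, "z": -0.035, "spin": 0, "fingers": -0.5}, {"x": 0, "y": 0, "z": -0.04, "spin": 0, "fingers": -0.5}, {"x": 0, "y": 0, "z": -0.045, "spin": 0, "fingers": -0.5}, {"x": 0, "y": 0, "z": -0.05, "spin": 0, "fingers": -0.5}])

```text
time_s: 7.1
tcp_pos: [0.6578, -0.0159, 0.1439]
eef_rot: [-180.0, 0.0, 9.4]
contact_force: [-0.5, 0.3, -0.7]
gripper_width: 0.0341
gripper_force: 4.0
```

Run:
```python
from h import *
snap('wrist','w4');snap('scene','s4');snap('top','t4')
a=cv2.imread('pics/w4.png');b=cv2.imread('pics/s4.png')[140:290,330:480];d=cv2.imread('pics/t4.png')[125:275,330:480]
cv2.imwrite('pics/m4.png',np.vstack([cv2.resize(a[:320],(600,300)),np.hstack([cv2.resize(b,(300,300)),cv2.resize(d,(300,300))])]))
```

```text
(no output)
```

View pics/m4.png

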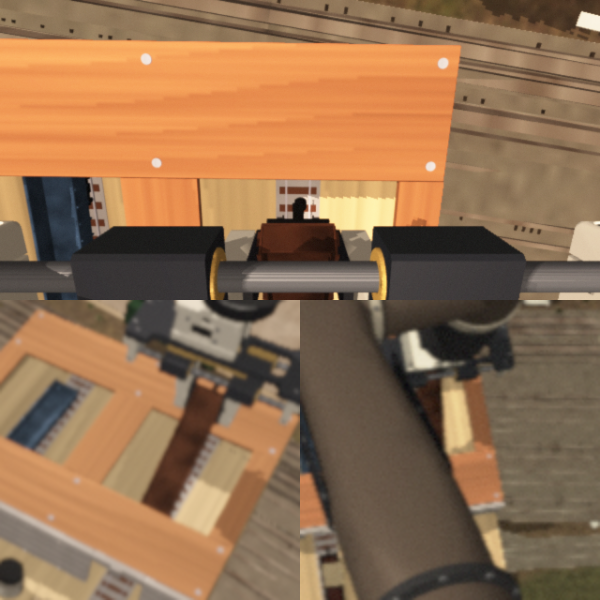

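Coupler is again at about (300,200), so the tilt is roughly 32° and held by the pads, with the near end at about z 0.05. Its top corner is close to the hatch's front edge, so I'll shift toward the back before lifting on.

Emit:
drive_tool(rows=[{"x": 0.005, "y": 0, "z": 0, "spin": 0, "fingers": -0.5}, {"x": 0.01, "y": 0, "z": 0, "spin": 0, "fingers": -0.5}, {"x": 0.016, "y": 0, "z": 0, "spin": 0, "fingers": -0.5}, {"x": 0.022, "y": 0, "z": 0, "spin": 0, "fingers": -0.5}, {"x": 0.028, "y": 0, "z": 0, "spin": 0, "fingers": -0.5}, {"x": 0.03, "y": 0, "z": 0, "spin": 0, "fingers": -0.5}, {"x": 0.03, "y": 0, "z": -0.006, "spin": 0, "fingers": -0.5}, {"x": 0.03, "y": 0, "z": -0.012, "spin": 0, "fingers": -0.5}, {"x": 0.03, "y": 0, "z": -0.018, "spin": 0, "fingers": -0.5}, {"x": 0.03, "y": 0, "z": -0.025, "spin": 0, "fingers": -0.5}])

```text
time_s: 8.5
tcp_pos: [0.6873, -0.011, 0.1693]
eef_rot: [180.0, -0.0, 9.4]
contact_force: [-0.0, -0.4, -0.2]
gripper_width: 0.034
gripper_force: 4.0
```

Emit:
drive_tool(rows=[{"x": 0, "y": 0, "z": -0.008, "spin": 0, "fingers": -0.5}, {"x": 0, "y": 0, "z": -0.018, "spin": 0, "fingers": -0.5}, {"x": 0, "y": 0, "z": -0.03, "spin": 0, "fingers": -0.5}, {"x": 0, "y": 0, "z": -0.042, "spin": 0, "fingers": -0.5}, {"x": 0, "y": 0, "z": -0.054, "spin": 0, "fingers": -0.5}, {"x": 0, "y": 0, "z": -0.066, "spin": 0, "fingers": -0.5}, {"x": 0, "y": 0, "z": -0.078, "spin": 0, "fingers": -0.5}, {"x": 0, "y": 0, "z": -0.09, "spin": 0, "fingers": -0.5}, {"x": 0, "y": 0, "z": -0.1, "spin": 0, "fingers": -0.5}, {"x": 0, "y": 0, "z": -0.108, "spin": 0, "fingers": -0.5}])

```text
time_s: 9.75
tcp_pos: [0.6874, -0.011, 0.2772]
eef_rot: [-180.0, -0.0, 9.4]
contact_force: [-0.0, -0.0, -1.1]
gripper_width: 0.034
gripper_force: 4.0
```

Emit:
drive_tool(rows=[{"x": 0, "y": 0, "z": -0.006, "spin": 0, "fingers": -0.5}, {"x": 0, "y": 0, "z": -0.012, "spin": 0, "fingers": -0.5}, {"x": 0, "y": 0, "z": -0.018, "spin": 0, "fingers": -0.5}, {"x": 0, "y": 0, "z": -0.022, "spin": 0, "fingers": -0.5}, {"x": 0, "y": 0, "z": -0.025, "spin": 0, "fingers": -0.5}, {"x": 0, "y": 0, "z": -0.025, "spin": 0, "fingers": -0.5}, {"x": 0, "y": 0, "z": -0.025, "spin": 0, "fingers": -0.5}, {"x": 0, "y": 0, "z": -0.025, "spin": 0, "fingers": -0.5}])

```text
time_s: 10.75
tcp_pos: [0.6873, -0.011, 0.3013]
eef_rot: [-180.0, 0.0, 9.4]
contact_force: [-0.5, 0.4, -0.3]
gripper_width: 0.0345
gripper_force: 4.0
```

Run:
```python
from h import *
snap('wrist','w5');snap('scene','s5');snap('top','t5')
a=cv2.imread('pics/w5.png');b=cv2.imread('pics/s5.png')[110:310,280:480];d=cv2.imread('pics/t5.png')[125:325,300:500]
cv2.imwrite('pics/m5.png',np.vstack([cv2.resize(a[:320],(600,300)),np.hstack([cv2.resize(b,(300,300)),cv2.resize(d,(300,300))])]))
```

```text
(no output)
```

View pics/m5.png

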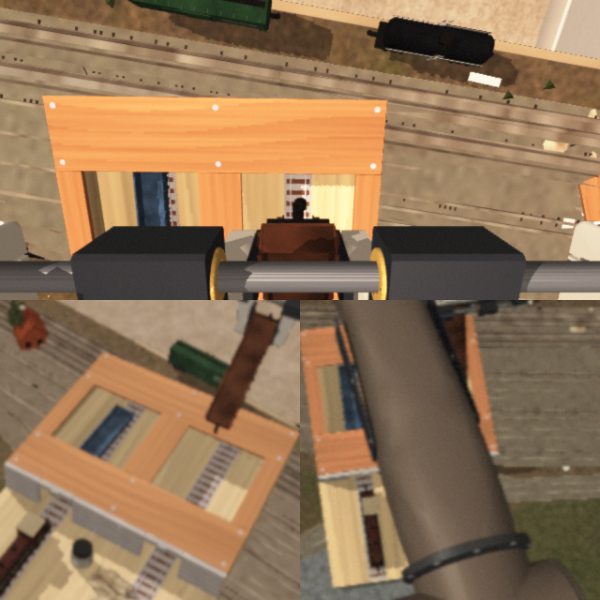

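Run:
```python
from h import *
def sol(n,px):
    c,s=np.load(f'pics/{n}.npy',allow_pickle=True)
    p=s['tcp_pos'];y=np.radians(9.4);nn=np.array([-np.sin(y),np.cos(y),0])
    a,b=ray(c,px,0)[0],ray(c,px,.3)[0];t=nn@(p-a)/(nn@(b-a));w=a+t*(b-a);d=w-p
    print(n,w,'along',d[:2]@[np.cos(y),np.sin(y)],d[2],np.degrees(np.arctan2(-d[2],-(d[:2]@[np.cos(y),np.sin(y)]))),np.linalg.norm(d))
sol('s5',(424.7,195.3))
sol('s4',(330+160/2,140+220/2))
sol('s3',(330+163/2,140+212/2))
```

```text
s5 [ 0.58368878 -0.02814216  0.19715496] along -0.105023921259508 -0.10416916879939525 44.765893625150945 0.14792308732946402
s4 [ 0.59663419 -0.02608056 -0.01035487] along -0.062384615097604075 -0.15502735196440412 68.07963403121703 0.16710870730746333
s3 [ 0.60087691 -0.02531976  0.00091365] along -0.0580893169568677 -0.09371675906622098 58.207744410877886 0.11025969197486246
```

The near end is at z≈0.19, and its distance from the grip, 148 mm, matches the expected 149 mm. At tool z 0.094–0.144 with this tilt, the near end was down inside while the far end was above the roof. I'll firm the grip, let it settle and hand in.

Emit:
drive_tool(rows=[{"x": 0, "y": 0, "z": 0, "spin": 0, "fingers": -0.5}, {"x": 0, "y": 0, "z": 0, "spin": 0, "fingers": -0.5}, {"x": 0, "y": 0, "z": 0, "spin": 0, "fingers": -0.5}, {"x": 0, "y": 0, "z": 0, "spin": 0, "fingers": -0.5}, {"x": 0, "y": 0, "z": 0, "spin": 0, "fingers": -0.5}, {"x": 0, "y": 0, "z": 0, "spin": 0, "fingers": -0.5}], newtons=8)

```text
time_s: 11.65
tcp_pos: [0.6874, -0.011, 0.3016]
eef_rot: [-180.0, -0.0, 9.4]
contact_force: [0.2, 0.9, -0.9]
gripper_width: 0.0344
gripper_force: 8.0
```

Run:
```python
from h import *
s=sensors.get_state();print(s['gripper_width'],s['gripper_force'],s['tcp_pos'])
if s['gripper_force']>3 and s['gripper_width']>.03: print(r.close_job())
```

```text
0.034383378114795415 7.999972701072693 [ 0.6873859 -0.0110002  0.301573 ]
the job is handed in; nothing more can be done
None
```

The brown right-hand wagon was tipped out through its hatch and the job handed in at about 12 s, with the wagon held at 8 N and its lower end about 19 cm above the table; no verdict came back.

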